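# Load the filing plate under the fixture's leaf spring

## Robot

A 6-joint arm with a two-finger parallel gripper is mounted at the origin on the work surface. World frame = base frame: x ahead of the robot, y to its left, z up, the work surface at z = 0. Lengths are in m, angles in rad, forces in N, time in s.
With the tool pointing down it reaches from about 0.375 to 0.9 m from the base axis. Payload 3.1 kg.
Tool frame: the origin (TCP) lies at the centre of the arm's flange, where the gripper is bolted on; the fingertips stand 173 mm ahead of it and the grasp point (between the pads) lies 155 mm ahead of it; z points along the fingers, x is the direction in which the jaws open and shut, and the axes are right-handed (so a half turn about z gives the same grasp; the last joint's range is limited). The gripper opens to 85 mm and grips with 20 to 120 N. Pads are 22 mm wide; open, the fingers measure 114 mm over their backs; the gripper's body (76 mm by 85 mm) begins 54 mm behind the grasp point. The pads swing forward as they close: fully open they stand 13 mm farther back than shut.
Start: joints at [-1.308, 0.527, 1.433, -0, 1.181, -0.178], TCP at [0.267, -0.565, 0.405] pointing down, gripper open.
Joint ranges: [-3.08, 3.08], [-0.75, 2.2], [0.22, 2.44], [-1.43, 4.57], [0, 2.65], [-2.85, 2.85]. Speed limits (rad/s): [2.79, 2.79, 3.14, 3.14, 3.14, 3.14].

## Interface

Orientations are given as a unit quaternion [x, y, z, w].
In Python, from station import manip gives the robot as it stands.
- The arm moves only by the shell command python3 -m jog 'ROWS' [OPENING] [FORCE]. ROWS is JSON, a list that holds one entry, the list of rows, each a list of 4 numbers: the shift along the world's x, y, z in mm, then the turn about the world's z in degrees. A call has exactly 8 rows; each row shifts and turns the commanded pose from where the row before left it; what a row does not reach is not made up. A row lasts 1/8 s, in which the tool goes at most 62.5 mm and 10.7 degrees, less where a joint would pass 70% of its speed; a pose out of reach is approached as far as the arm can. A call is refused whole if a number of a shift passes 62.5 or a number of a turn 10.7, either way. A call with a gripper value outside its range is refused whole. OPENING is the opening in per cent of the stroke, from 0 (shut) to 100 (fully open), set as the call begins (- or left out, the last holds). The fingers move at their own pace and stop on an object; FORCE is the grip in N (left out, the last holds). Time passes only in rows, so rows that do not move let the fingers close, or fill a call up. It gives the time, the measured TCP pose, the force and the opening at its end, in the units of the state.
- manip.sense(): the state, without advancing time (a new reading comes with each control period).
- manip.snapshot(name): name is "side" or "top" or "wrist"; returns the picture (420x560x3 uint8, red, green, blue); there is no depth.
- manip.camera_info(name): a dict with "fx", "fy", "cx", "cy" (pixels), "R" (3x3) and "t" (3): a world point X has camera coordinates R X + t. Camera axes: x right, y down, z forward; pixel columns grow to the right and rows downward; lengths in m; the calibration is good to about 2 mm. A picture is of the moment at which its call begins: read the wrist's pose just before it. camera_info takes no time and is no camera call; for the wrist camera it gives the pose at the moment of the call.
- manip.sign_off(): hands the job in, once; it reports no verdict.
The state is a dict: "t": time; "q": joint angles; "qd": joint speeds; "tau": joint torques, N m; "tcp_pos": TCP position; "tool_rot": TCP orientation; "force": force on the tool from outside, world axes, zero at the start; "ft_torque": the same for the moment, N m; "finger_gap": opening from 0.0 (shut) to 1.0 (fully open).
Only numpy, scipy, OpenCV 4.12 (cv2) and the standard library are available. Lean on these libraries where they do the work, as an engineer would, in place of code of your own. Each camera call takes 0.05 s, during which the arm holds its last target. There are 200 camera calls.

## Task

Load the ring-filing plate into the bench fixture: with the fingertips on the thumb step at its rear, press the plate down hard against its sprung pad and, keeping it pressed down, push it along the channel under the leaf spring until it is fully home against the end stop, flat on the channel floor, with the sprung pad popped up again behind it. Then take the hand away. Only press and push the plate, never pick it up or tip it, and do not disturb the other things on the bench.

Things in the scene. Friction and masses are not known exactly. Their poses are not given: they have to be found in the camera images.
- fixture: Low aluminium bench fixture, screwed down: a channel 63 mm wide between rails. Origin on the bench top; x = the direction in which the plate is pushed, z up. In mm in this frame: base x -75..200, y -47..47; rails x -75..148, y +-31.5..43.5, tops z 36; rear wall x -75..-65; sprung pad x -60..25; fixed floor x 26..148, top z 22; end stop x 148..162, top z 38; spring post x 172..196, top z 44.
- plate: Loose dark hardwood ring-filing plate, 120 long (x) x 60 wide x 20 mm thick, 0.11 to 0.23 kg, waxed (friction on the metal about 0.3), dark dimples on its front half. Origin: centre of its underside; x to its front, along the fixture's x. A thumb ridge 8 mm high crosses its top at x -20..-13. It starts on the raised pad (underside at fixture z 32, origin at fixture x -8..4), where the leaf spring's tip would block its front.
- thumb_step (a point): Centre of the plate's thumb step: the flat top surface (20 mm above the underside) behind the ridge, plate x -60..-20 mm. This point is 40 mm behind the plate's centre; axes as the plate's. Press here; the ridge takes the push.
- leaf_lip (a point): Fixed point at the rest position of the leaf spring's free, turned-up tip (fixture x 79, y 0, z 47 mm). The steel leaf, 32 mm wide, runs from here to the post; its lowest line (fixture x 93, z 40 at rest) rides with about 4 N on a plate under it. The tip rises at most 5 mm, so a plate not pressed down (top z 52) runs against the tip, tilts and jams.
- home (a point): Fixed point on the channel floor where the plate's origin is when fully home (fixture x 88, y 0, z 22 mm), about 88 mm on from the start. The plate's rear edge is then 3 mm past the pad, which springs up behind it and keeps it there.
- stop_face (a point): Middle of the end stop's face (fixture x 148, y 0, z 32 mm), against which the plate's front face comes to rest.
- pad (a joint): Travel of the sprung pad under the plate, in m: 0 = fully up (top at fixture z 32 mm), 0.010 = fully down, level with the channel floor. About 5 N starts it, 12 N holds it fully down.
- leaf (a joint): Lift of the leaf spring about its root, rad: 0 = at rest, about 0.02 when the plate lies under it.
- ring: Bystander: brass ring, 25 mm across, 6 high, lying on the bench beside the fixture. Origin: centre of its underside.
- loupe: Bystander: black round loupe, 36 mm across, 34 high, standing beside the fixture. Origin: centre of its underside.
- spare: Bystander: smaller plain wooden block 80 x 45 x 18 mm without ridge, lying on the bench. Origin: centre of its underside.
- clamp: Bystander: wooden hand clamp with a brass collar, 100 x 30 x 24 mm, lying on the bench. Origin: centre of its underside.
- driver: Bystander: screwdriver, 160 mm long, lying at the left of the bench. Origin: near its middle.

How it is judged:
On the way, in this order (a step that is already met when the one before it is completed fails the run):
1. before its front passes the leaf spring's tip, the fingers press the plate, and the pad below it, down (value of joint pad above 0.006 m and contact force between the fingers and plate above 3 N and x of plate in the frame of fixture below 0.025 m), for 0.1 s.
2. pressed down by the fingers, the plate has its front under the leaf spring (x of plate in the frame of fixture above 0.045 m and z of plate in the frame of fixture below 0.027 m and value of joint leaf above 0.008 rad and contact force between the fingers and plate above 2 N), for 0.05 s.
At the end, for the whole second after the job is handed in: The plate is at rest within 4.5 mm of the end stop, flat on the channel floor (underside within 2.5 mm of it, tilt under 0.04 rad), the leaf spring rides on it (lifted more than 0.01 rad) and the pad is up again behind it (within 2.5 mm of its top) (x of plate in the frame of fixture between 0.0835 and 0.0905 m and z of plate in the frame of fixture below 0.0245 m and angle between plate's own z axis and vertical below 0.04 rad and value of joint pad below 0.0025 m and value of joint leaf above 0.01 rad and linear speed of plate below 0.01 m/s); the robot touches nothing.
It fails at once if the plate is lifted (more than 12 mm above its starting height) or tipped (more than 0.3 rad) (z of plate in the frame of fixture above 0.044 m or angle between plate's own z axis and vertical above 0.3 rad).
It fails at once if a bystander is moved more than 25 mm (distance of any of ring, loupe, spare, clamp, driver from where it was at the start of the episode above 0.025 m).
It also fails if it takes over 40 s, if anything falls off the work surface, if the arm or the gripper's body presses on something with over 40 N, if the wrist force passes 120 N, or if a joint passes its speed limit or range.

## Working session

There is one attempt and no reset: what is moved stays moved. The work goes in short steps, Python scripts to look and compute and a shell command to move; the robot and the scene stay as the last step left them, time stands still between calls to the robot, and variables do not carry over. Pictures are saved under pics/ and viewed, about 8 in all and at most 12, crops included, and the job is handed in when it is done.

```bash
mkdir -p pics; python3 - <<'E'
from station import manip
import cv2,numpy as np
for n in ["top","side"]:
    im=manip.snapshot(n); cv2.imwrite(f"pics/{n}0.png",im[:,:,::-1]); c=manip.camera_info(n); print(n,c)
s=manip.sense(); print({k:np.round(s[k],3) for k in s})
E
```

```text
top {'fx': 439.15155334141207, 'fy': 439.15155334141207, 'cx': 277.66910912093385, 'cy': 212.3702904348456, 'R': array([[ 0.04124765, -0.9991285 ,  0.00639249],
       [-0.97682077, -0.04167006, -0.20996379],
       [ 0.21004718,  0.0024162 , -0.97768826]]), 't': array([0.07164643, 0.59264483, 0.8609462 ])}
side {'fx': 378.86386153911536, 'fy': 378.86386153911536, 'cx': 279.60969164919055, 'cy': 209.6206943362606, 'R': array([[-0.9966413 , -0.08113932,  0.01106904],
       [-0.05814639,  0.60598881, -0.79334517],
       [ 0.05766377, -0.79132419, -0.60867143]]), 't': array([0.59504997, 0.048406  , 0.83779615])}
{'t': np.float64(0.1), 'q': array([-1.308,  0.528,  1.434, -0.   ,  1.181, -0.179]), 'qd': array([ 0.001, -0.003, -0.003, -0.001, -0.002,  0.002]), 'tau': array([ 1.0000e-03, -4.4330e+01, -1.7859e+01, -0.0000e+00,  4.0000e-03,
       -0.0000e+00]), 'tcp_pos': array([ 0.267, -0.565,  0.404]), 'tool_rot': array([ 0.845, -0.535, -0.001, -0.001]), 'force': array([ 0.446, -0.379, -0.977]), 'ft_torque': array([ 0.036, -0.065, -0.015]), 'finger_gap': np.float64(0.997)}
```

View pics/top0.png

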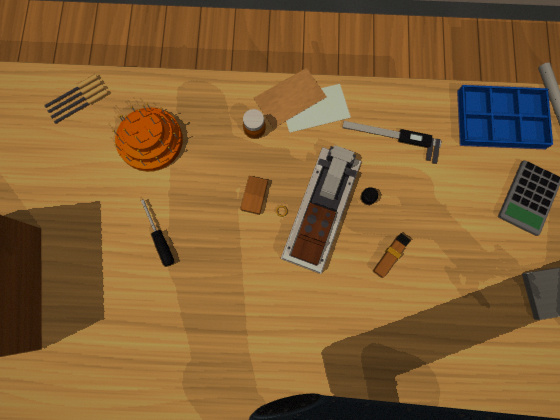

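View pics/side0.png

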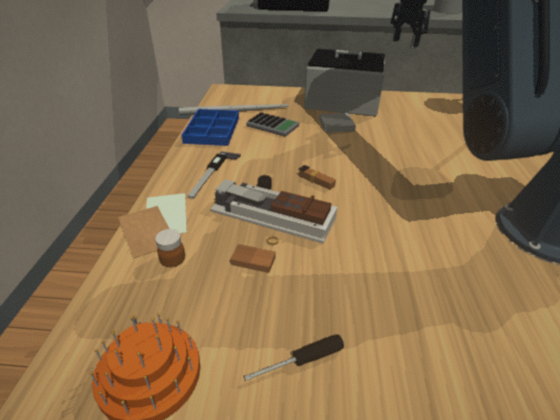

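The top view shows the fixture from its rear at about (304,266) to the post at about (345,152). The plate is at its rear end with the ridge at about (318,235). The ring (283,211), spare (256,195), loupe (370,196) and clamp (392,256) are beside it. Next I'll look at a crop and mask the rails and plate.

```bash
cat > h.py <<'E'
import numpy as np,cv2
from station import manip
def ray(n,px,z):
    c=manip.camera_info(n); d=c["R"].T@np.array([(px[0]-c["cx"])/c["fx"],(px[1]-c["cy"])/c["fy"],1]); o=-c["R"].T@c["t"]
    return (o+d*(z-o[2])/d[2])
def proj(n,X):
    c=manip.camera_info(n); p=c["R"]@np.array(X)+c["t"]; return np.array([c["fx"]*p[0]/p[2]+c["cx"],c["fy"]*p[1]/p[2]+c["cy"]])
E
python3 - <<'E'
from h import *
im=cv2.imread("pics/top0.png"); cr=im[135:285,265:405]
cv2.imwrite("pics/c0.png",cv2.resize(cr,None,fx=4,fy=4,interpolation=cv2.INTER_CUBIC))
hsv=cv2.cvtColor(cr,cv2.COLOR_BGR2HSV)
m=((hsv[...,1]<60)&(hsv[...,2]>110)).astype(np.uint8)
n,l,st,_=cv2.connectedComponentsWithStats(m)
pts=[]
for i in range(1,n):
    if st[i,4]>40: print(st[i]); pts.append(np.argwhere(l==i)[:,::-1])
P=np.vstack(pts).astype(np.float32)+[265,135]
W=np.array([ray("top",p,.036)[:2] for p in P],np.float32)
r=cv2.minAreaRect(W); print(r, cv2.boxPoints(r))
E
```

```text
[ 56  11  33  49 746]
[  16   13   73  125 1324]
((0.6152053475379944, -7.857382297515869e-05), (0.09038369357585907, 0.28001001477241516), 71.75579071044922) [[ 0.46809018  0.0008324 ]
 [ 0.7340243  -0.08682972]
 [ 0.7623205  -0.00098955]
 [ 0.4963864   0.08667257]]
```

View pics/c0.png

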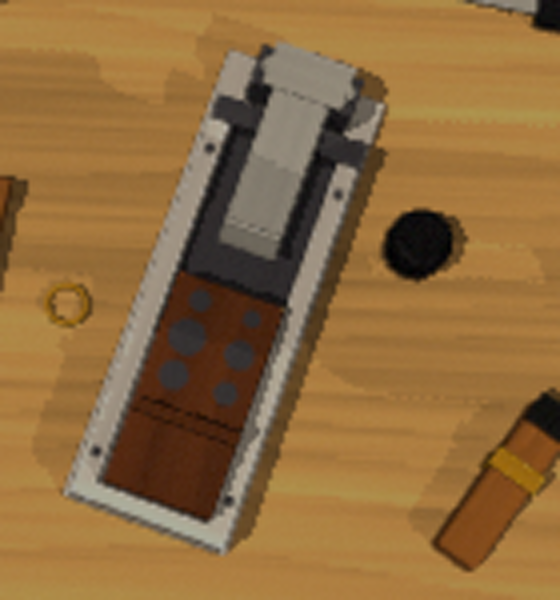

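The crop shows the plate top with corners at about (104,482), (208,521), (287,308) and (182,272), and the ridge at about y 400–440. The rail screws are at (210,148), (338,194), (96,452) and (229,500). I'll turn those into world points.

```bash
python3 - <<'E'
from h import *
f=lambda p,z: ray("top",(p[0]/4+265-.375,p[1]/4+135-.375),z)[:2]
s=[f(p,.036) for p in [(210,148),(338,194),(96,452),(229,500)]]
a=(s[0]+s[1])/2;b=(s[2]+s[3])/2;d=a-b
print("screw axis",a,b,np.degrees(np.arctan2(d[1],d[0])),np.linalg.norm(d),np.linalg.norm(s[0]-s[1]))
c=[f(p,.052) for p in [(104,482),(208,521),(287,308),(182,272)]]
r=(c[0]+c[1])/2;fr=(c[2]+c[3])/2;e=fr-r
print("plate",np.round(c,4),(r+fr)/2,np.degrees(np.arctan2(e[1],e[0])),np.linalg.norm(e),np.linalg.norm(c[0]-c[1]),np.linalg.norm(c[3]-c[2]))
u=d/np.linalg.norm(d);v=np.array([-u[1],u[0]])
for nm,p,z in [("rear wall L",(66,492),.036),("rearR",(222,545),.036),("ridge",(190,413),.060),("leaf tip",(250,250),.047),("stop L",(232,110),.038),("step ridge base",(186,432),.052),("loupe",(418,244),.034),("ring",(68,304),.006)]:
    w=f(p,z); q=w-(r+fr)/2; print(nm,w,"rel plate ctr",q@u,q@v)
E
```

```text
screw axis [ 0.67894994 -0.02232279] [0.50785738 0.03438143] -18.33644681216285 0.18024436758614296 0.07468507443770252
plate [[ 0.5015  0.0657]
 [ 0.4835  0.0111]
 [ 0.5984 -0.0285]
 [ 0.6157  0.028 ]] [0.54974875 0.01906952] -18.633942876104843 0.12089076393653127 0.05753902157874656 0.05901276561799219
rear wall L [0.49718612 0.08513686] rel plate ctr -0.0706783381786068 0.046176789250868426
rearR [0.47272548 0.00194605] rel plate ctr -0.06772548101500582 -0.04048527274636408
ridge [0.53842664 0.02243328] rel plate ctr -0.011805466968949878 -0.00036893139347799625
leaf tip [ 0.63064963 -0.00874568] rel plate ctr 0.08554373768178603 -0.0009517840455795024
stop L [0.71249069 0.0016269 ] rel plate ctr 0.1599661934750391 0.0346410333633813
step ridge base [0.52953768 0.02364725] rel plate ctr -0.020625004410312543 -0.0020130307325380414
loupe [ 0.64131613 -0.1021489 ] rel plate ctr 0.12505296906102006 -0.08625686159505123
ring [0.60566614 0.0878932 ] rel plate ctr 0.031426530447991506 0.08292059755309375
```

Fixture yaw is about -18.4°. The plate centre is at about (0.550, 0.019), which is fixture x of about -6. The lengths agree: plate 121x58 mm, ridge at -12..-20 mm, and the leaf tip 85 mm ahead. I'll shut the jaws across the channel and go above the thumb step, 33 mm behind the plate centre.

```bash
python3 -m jog '[[[15,37,0,-2.7],[15,37,0,-2.7],[16,37,0,-2.7],[16,37,0,-2.7],[16,37,0,-2.7],[16,37,0,-2.7],[16,37,0,-2.7],[16,37,0,-2.7]]]' 0 40
python3 -m jog '[[[16,38,-16,-2.7],[16,38,-16,-2.7],[16,38,-16,-2.7],[16,38,-16,-2.7],[16,37,-16,-2.7],[16,37,-16,-2.7],[16,37,-16,-2.7],[14,35,-16,-2.7]]]'
python3 -m jog '[[[0,0,0,0],[0,0,0,0],[0,0,0,0],[0,0,0,0],[0,0,0,0],[0,0,0,0],[0,0,0,0],[0,0,0,0]]]'
python3 - <<'E'
from h import *
s=manip.sense();print(s['tcp_pos'],s['force'],s['finger_gap'],s['t'])
a=s['tool_rot'];print(2*np.degrees(np.arctan2(a[1],a[0])),a)
im=[cv2.cvtColor(manip.snapshot(n),cv2.COLOR_RGB2BGR) for n in("top","side")]
cv2.imwrite("pics/1.png",np.hstack([cv2.resize(im[0][135:285,260:400],(400,430)),cv2.resize(im[1][130:270,190:350],(400,430))]))
E
```

```text
t: 1.1
tcp_pos: [0.3935, -0.2676, 0.4045]
tool_rot: [0.729, -0.684, -0.0, -0.0]
force: [1.1, -0.3, -0.5]
finger_gap: -0.0
t: 2.1
tcp_pos: [0.5197, 0.0304, 0.2759]
tool_rot: [-0.588, 0.809, 0.0, -0.0]
force: [0.7, -0.5, 0.4]
finger_gap: 0.002
t: 3.1
tcp_pos: [0.5193, 0.0291, 0.2767]
tool_rot: [-0.589, 0.808, 0.0, 0.0]
force: [-0.6, 0.5, 0.4]
finger_gap: -0.001
[0.51925688 0.02905616 0.27671689] [-0.58290787  0.46153548  0.41523842] -0.0009144212510528202 3.1
252.11425151120184 [-5.88591576e-01  8.08430551e-01  9.89742500e-06  6.81743965e-06]
```

View pics/1.png

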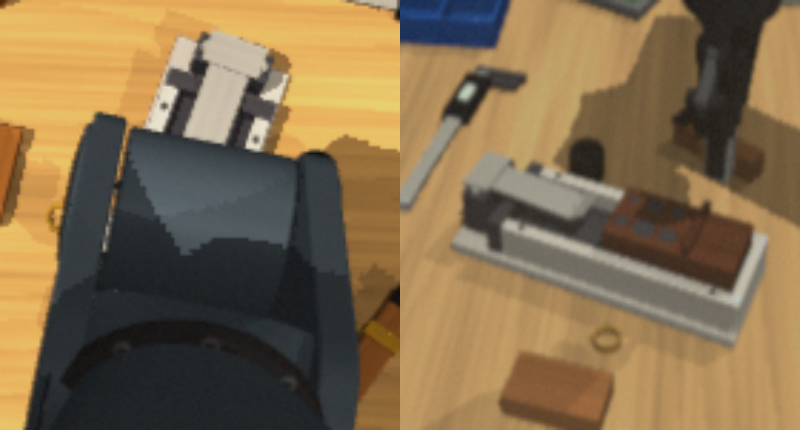

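The shut fingertips hang above the rear step with the jaws across the channel. Now I'll descend and watch the force.

```bash
python3 -m jog '[[[0,0,-10,0],[0,0,-10,0],[0,0,-10,0],[0,0,-10,0],[0,0,-5,0],[0,0,-3,0],[0,0,0,0],[0,0,0,0]]]'
python3 -m jog '[[[0,0,-2,0],[0,0,-2,0],[0,0,-2,0],[0,0,-1,0],[0,0,-1,0],[0,0,0,0],[0,0,0,0],[0,0,0,0]]]'
python3 - <<'E'
from h import *
im=cv2.cvtColor(manip.snapshot("side"),cv2.COLOR_BGR2RGB)
cv2.imwrite("pics/2.png",cv2.resize(im[150:250,200:350],None,fx=5,fy=5,interpolation=2))
E
```

```text
t: 4.2
tcp_pos: [0.5194, 0.029, 0.229]
tool_rot: [-0.589, 0.808, -0.0, 0.0]
force: [0.1, -0.0, -0.5]
finger_gap: -0.002
t: 5.2
tcp_pos: [0.5193, 0.0291, 0.221]
tool_rot: [-0.589, 0.808, -0.0, 0.0]
force: [-1.6, 0.7, 5.7]
finger_gap: 0.005
```

View pics/2.png

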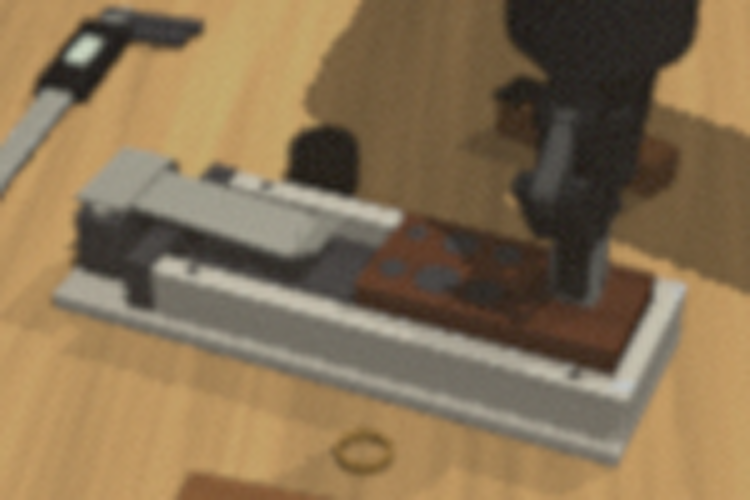

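The fingertips stand on the step at (580,290), right behind the ridge, with 5.7 N as the pad starts to move. Pressing down further.

```bash
python3 -m jog '[[[0,0,-1,0],[0,0,-1,0],[0,0,-1,0],[0,0,-1,0],[0,0,-1,0],[0,0,0,0],[0,0,0,0],[0,0,0,0]]]'
python3 -m jog '[[[0,0,-1,0],[0,0,-1,0],[0,0,0,0],[0,0,0,0],[0,0,0,0],[0,0,0,0],[0,0,0,0],[0,0,0,0]]]'
```

```text
t: 6.25
tcp_pos: [0.5193, 0.0291, 0.2165]
tool_rot: [-0.589, 0.808, -0.0, 0.0]
force: [-0.7, 1.3, 8.9]
finger_gap: -0.0
t: 7.25
tcp_pos: [0.5192, 0.0291, 0.2153]
tool_rot: [-0.589, 0.808, -0.0, 0.0]
force: [-3.0, 0.3, 16.1]
finger_gap: 0.001
```

```bash
python3 -m jog '[[[0,0,-1,0],[0,0,0,0],[1.9,-0.63,0,0],[1.9,-0.63,0,0],[1.9,-0.63,0,0],[1.9,-0.63,0,0],[1.9,-0.63,0,0],[0,0,0,0]]]'
```

```text
t: 8.25
tcp_pos: [0.5266, 0.0267, 0.2152]
tool_rot: [-0.589, 0.808, 0.002, -0.002]
force: [-8.5, 2.2, 27.8]
finger_gap: 0.002
```

```bash
python3 -m jog '[[[3.8,-1.26,0,0],[3.8,-1.26,0,0],[3.8,-1.26,0,0],[3.8,-1.26,0,0],[3.8,-1.26,0,0],[3.8,-1.26,0,0],[3.8,-1.26,0,0],[0,0,0,0]]]'
python3 - <<'E'
from h import *
im=cv2.cvtColor(manip.snapshot("side"),cv2.COLOR_BGR2RGB)
cv2.imwrite("pics/3.png",cv2.resize(im[150:250,200:350],None,fx=5,fy=5,interpolation=2))
E
```

```text
t: 9.25
tcp_pos: [0.5535, 0.0179, 0.2153]
tool_rot: [-0.589, 0.808, 0.002, -0.002]
force: [-9.2, 3.3, 26.4]
finger_gap: -0.002
```

View pics/3.png

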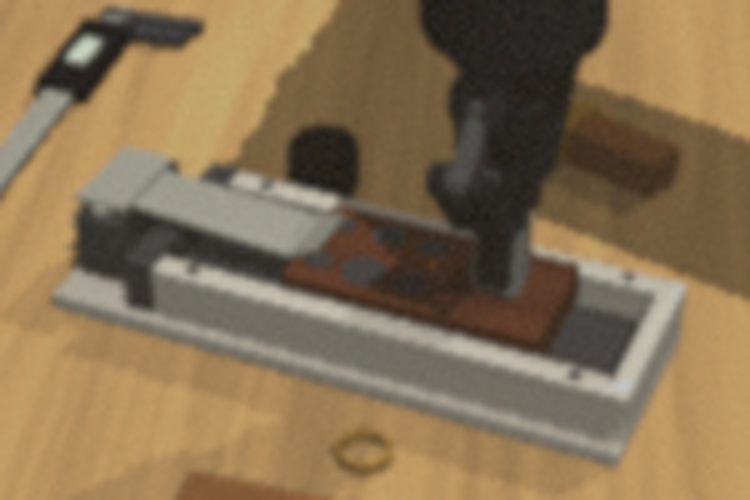

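The plate is pressed down and its front is under the leaf tip at (320,240), with the pad free behind it. Continuing to push.

```bash
python3 -m jog '[[[3.8,-1.26,0,0],[3.8,-1.26,0,0],[3.8,-1.26,0,0],[3.8,-1.26,0,0],[3.8,-1.26,0,0],[3.8,-1.26,0,0],[3.8,-1.26,0,0],[0,0,0,0]]]'
python3 -m jog '[[[2.9,-0.95,0,0],[2.9,-0.95,0,0],[2.9,-0.95,0,0],[2.9,-0.95,0,0],[2.9,-0.95,0,0],[2.9,-0.95,0,0],[2.9,-0.95,0,0],[0,0,0,0]]]'
```

```text
t: 10.3
tcp_pos: [0.5791, 0.0095, 0.2153]
tool_rot: [-0.589, 0.808, 0.004, -0.003]
force: [-10.7, 2.6, 27.3]
finger_gap: -0.001
t: 11.3
tcp_pos: [0.5997, 0.0028, 0.2154]
tool_rot: [-0.589, 0.808, 0.003, -0.003]
force: [-11.1, 1.9, 26.6]
finger_gap: -0.003
```

```bash
python3 -m jog '[[[0.95,-0.32,0,0],[0.95,-0.32,0,0],[0.95,-0.32,0,0],[0.95,-0.32,0,0],[0.95,-0.32,0,0],[0.95,-0.32,0,0],[0,0,0,0],[0,0,0,0]]]'
python3 -m jog '[[[0.95,-0.32,0,0],[0.95,-0.32,0,0],[0.95,-0.32,0,0],[0,0,0,0],[0,0,0,0],[0,0,0,0],[0,0,0,0],[0,0,0,0]]]'
python3 - <<'E'
from h import *
im=cv2.cvtColor(manip.snapshot("side"),cv2.COLOR_BGR2RGB)
cv2.imwrite("pics/4.png",cv2.resize(im[150:250,200:350],None,fx=5,fy=5,interpolation=2))
E
```

```text
t: 12.3
tcp_pos: [0.6052, 0.0009, 0.2154]
tool_rot: [-0.589, 0.808, 0.003, -0.003]
force: [-10.3, 3.5, 24.8]
finger_gap: -0.001
t: 13.3
tcp_pos: [0.6082, -0.0, 0.2154]
tool_rot: [-0.589, 0.808, 0.003, -0.003]
force: [-10.2, 3.7, 24.6]
finger_gap: -0.003
```

View pics/4.png

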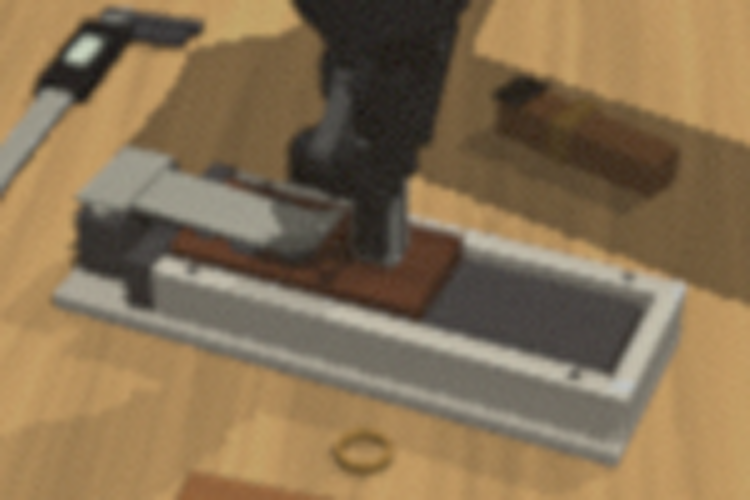

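Nearly home: the front edge at about (165,245) is close to the stop, and the pad is still down behind the rear edge at (440,280). I'll push on in small steps until the force rises.

```bash
python3 -m jog '[[[0.95,-0.32,0,0],[0.95,-0.32,0,0],[0.95,-0.32,0,0],[0,0,0,0],[0,0,0,0],[0,0,0,0],[0,0,0,0],[0,0,0,0]]]'
python3 -m jog '[[[0.95,-0.32,0,0],[0.95,-0.32,0,0],[0,0,0,0],[0,0,0,0],[0,0,0,0],[0,0,0,0],[0,0,0,0],[0,0,0,0]]]'
```

```text
t: 14.35
tcp_pos: [0.6103, -0.0007, 0.2153]
tool_rot: [-0.589, 0.808, 0.004, -0.004]
force: [-11.5, 4.2, 27.2]
finger_gap: 0.003
t: 15.35
tcp_pos: [0.611, -0.0009, 0.2154]
tool_rot: [-0.589, 0.808, 0.006, -0.005]
force: [-15.0, 5.6, 29.8]
finger_gap: 0.001
```

```bash
python3 -m jog '[[[0.95,-0.32,0,0],[0.95,-0.32,0,0],[0,0,0,0],[0,0,0,0],[0,0,0,0],[0,0,0,0],[0,0,0,0],[0,0,0,0]]]'
python3 - <<'E'
from h import *
im=cv2.cvtColor(manip.snapshot("side"),cv2.COLOR_BGR2RGB)
cv2.imwrite("pics/5.png",cv2.resize(im[150:250,200:350],None,fx=5,fy=5,interpolation=2))
E
```

```text
t: 16.35
tcp_pos: [0.6117, -0.0011, 0.2153]
tool_rot: [-0.589, 0.808, 0.008, -0.006]
force: [-18.4, 6.7, 31.6]
finger_gap: -0.002
```

View pics/5.png

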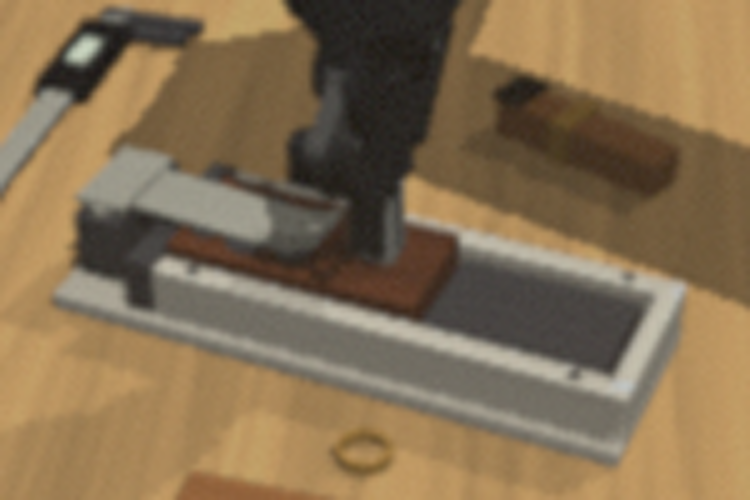

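Force against the stop is up to 20 N. I need to know whether the pad has popped up, so I'll compare the pad region before and after.

```bash
python3 - <<'E'
from h import *
u=np.array([.949,-.3157]);v=np.array([.3157,.949]);o=np.array([.5557,.0172])
P=lambda x,y,z:tuple(np.round((proj("side",[*(o+x*u+y*v),z])-[200,150]+.5)*5).astype(int).tolist())
print("pad rear edge up/down",[P(-.06,0,z) for z in(.032,.022)],"rear wall top inner",P(-.065,0,.036),"stop face top",P(.148,0.02,.042),"plate rear top@88",P(.028,0,.042),"rear R/L",P(.028,.03,.042),P(.028,-.03,.042))
a,b=[cv2.imread(f"pics/{i}.png") for i in(4,5)]
# also rows of pad profile
g=[cv2.cvtColor(i,cv2.COLOR_BGR2GRAY)[230:400:4,440:660] for i in(a,b)]
for x in (60,120,160): print([ (int(p),int(q)) for p,q in zip(g[0][:,x],g[1][:,x])])
cv2.imwrite("pics/6.png",np.hstack([cv2.convertScaleAbs(cv2.resize(i[180:420,380:700],None,fx=1.25,fy=1.25),alpha=1.8) for i in(a,b)]))
E
```

```text
pad rear edge up/down [(621, 337), (619, 355)] rear wall top inner (633, 333) stop face top (172, 230) plate rear top@88 (433, 270) rear R/L (407, 308) (458, 234)
[(145, 147), (153, 154), (166, 166), (176, 178), (182, 184), (177, 177), (154, 153), (124, 123), (107, 106), (91, 92), (76, 80), (69, 72), (69, 69), (68, 70), (68, 69), (69, 68), (69, 68), (68, 67), (69, 68), (70, 71), (70, 70), (70, 69), (69, 69), (69, 70), (70, 70), (68, 70), (66, 67), (71, 69), (86, 86), (123, 123), (159, 159), (180, 180), (184, 185), (177, 178), (144, 145), (116, 118), (107, 106), (109, 107), (110, 110), (108, 109), (108, 109), (110, 110), (111, 110)]
[(109, 97), (128, 119), (142, 139), (146, 146), (148, 147), (156, 156), (169, 168), (180, 178), (182, 182), (175, 174), (146, 145), (115, 116), (99, 99), (88, 86), (77, 76), (70, 71), (69, 70), (70, 68), (68, 68), (67, 68), (68, 68), (69, 69), (70, 69), (71, 70), (69, 71), (70, 67), (70, 68), (69, 72), (72, 72), (70, 68), (71, 68), (71, 69), (83, 84), (119, 120), (158, 159), (180, 182), (185, 184), (174, 173), (149, 151), (124, 126), (110, 111), (107, 109), (109, 111)]
[(100, 100), (99, 100), (98, 99), (101, 99), (112, 112), (137, 137), (156, 156), (164, 164), (171, 171), (178, 175), (182, 180), (181, 180), (164, 164), (132, 131), (112, 110), (95, 93), (80, 81), (70, 73), (70, 70), (72, 70), (71, 71), (69, 71), (68, 69), (68, 68), (69, 69), (69, 68), (70, 69), (70, 71), (71, 72), (71, 70), (69, 69), (69, 70), (71, 69), (68, 70), (71, 70), (94, 93), (137, 135), (174, 170), (181, 181), (182, 182), (171, 173), (146, 145), (119, 118)]
```

View pics/6.png

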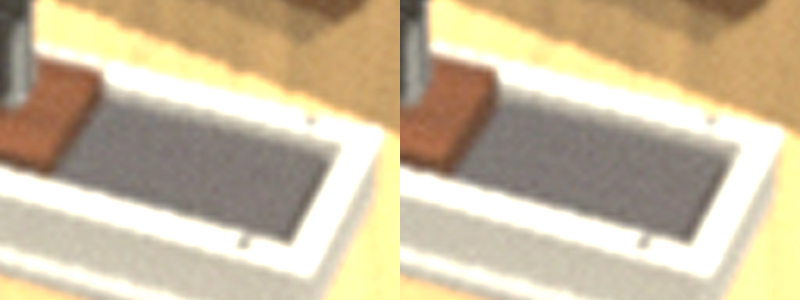

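```bash
python3 - <<'E'
import cv2
for i in(3,4,5):
    g=cv2.cvtColor(cv2.imread(f"pics/{i}.png"),cv2.COLOR_BGR2GRAY); print(i,g[270:380:4,600].tolist())
    print("   row 330",g[325,560:690:5].tolist())
E
```

```text
3 [183, 182, 165, 132, 111, 106, 109, 110, 109, 105, 89, 72, 67, 69, 71, 69, 68, 69, 71, 71, 70, 69, 69, 69, 69, 91, 134, 172]
   row 330 [56, 64, 68, 70, 70, 70, 70, 71, 71, 69, 68, 69, 67, 67, 62, 76, 129, 174, 188, 190, 184, 157, 127, 115, 126, 143]
4 [182, 181, 164, 132, 112, 95, 80, 70, 70, 72, 71, 69, 68, 68, 69, 69, 70, 70, 71, 71, 69, 69, 71, 68, 71, 94, 137, 174]
   row 330 [70, 69, 68, 69, 68, 70, 69, 68, 68, 69, 69, 71, 71, 69, 60, 73, 128, 175, 189, 189, 182, 156, 126, 115, 125, 141]
5 [180, 180, 164, 131, 110, 93, 81, 73, 70, 70, 71, 71, 69, 68, 69, 68, 69, 71, 72, 70, 69, 70, 69, 70, 70, 93, 135, 170]
   row 330 [70, 70, 72, 71, 70, 71, 70, 70, 69, 68, 69, 70, 71, 69, 59, 73, 127, 171, 189, 190, 182, 156, 126, 115, 125, 141]
```

The pad edge rose about 18 px (about 10 mm) between pictures 3 and 4, so the pad is up, and the plate then ran on to the stop. I'll ease off the push, then lift.

```bash
python3 -m jog '[[[-0.95,0.32,0,0],[-0.95,0.32,0.5,0],[-0.95,0.32,0.5,0],[0,0,0.5,0],[-0.3,0.1,0.5,0],[-0.3,0.1,0.5,0],[0,0,0.5,0],[0,0,0,0]]]'
python3 -m jog '[[[-0.5,0.16,0.5,0],[-0.5,0.16,0.5,0],[0,0,1,0],[0,0,3,0],[0,0,5,0],[0,0,10,0],[0,0,15,0],[0,0,15,0]]]'
python3 -m jog '[[[-15,0,15,0],[-30,-30,15,0],[-30,-50,15,0],[-20,-50,10,0],[0,-50,10,0],[0,-50,0,0],[0,-40,0,0],[0,0,0,0]]]'
python3 - <<'E'
from h import *
t=cv2.cvtColor(manip.snapshot("top"),cv2.COLOR_RGB2BGR);s=cv2.cvtColor(manip.snapshot("side"),cv2.COLOR_RGB2BGR)
cv2.imwrite("pics/t7.png",t)
cv2.imwrite("pics/7.png",np.hstack([cv2.resize(t[130:290,230:410],(400,356),interpolation=2),cv2.resize(s[150:260,200:350],(400,356),interpolation=2)]))
E
```

```text
t: 17.4
tcp_pos: [0.6105, -0.0008, 0.2155]
tool_rot: [-0.589, 0.808, 0.005, -0.004]
force: [-8.8, 3.8, 10.5]
finger_gap: 0.002
t: 18.4
tcp_pos: [0.6136, -0.0022, 0.2675]
tool_rot: [-0.589, 0.808, -0.001, 0.001]
force: [0.5, 0.0, -0.8]
finger_gap: -0.003
t: 19.4
tcp_pos: [0.5172, -0.2747, 0.3317]
tool_rot: [-0.587, 0.81, -0.001, 0.0]
force: [0.3, 0.1, 0.3]
finger_gap: -0.0
```

View pics/7.png

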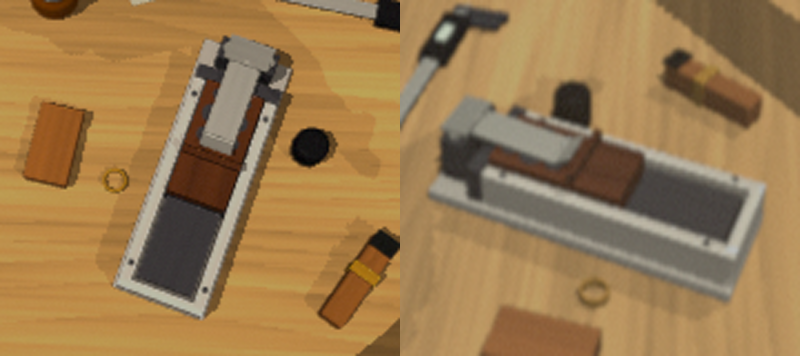

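The plate lies flat under the leaf with its front at the stop; its rear top edge runs from (164,196) to (222,214), with the pad up behind it. One numeric check.

```bash
python3 - <<'E'
from h import *
t=cv2.imread("pics/t7.png")
u=np.array([.949,-.3157]);v=np.array([.3157,.949]);o=np.array([.5557,.0172])
# profile along plate axis at plate-top height, past the rear edge
for y in(-.015,.015):
    out=[]
    for x in np.arange(.014,.042,.002):
        q=proj("top",[*(o+x*u+y*v),.042]); p=cv2.getRectSubPix(t.astype(np.float32),(1,1),tuple(q))[0,0]; out.append((round(x*1000),int(p[2]-p[0])))
    print(y,out)
w=[ray("top",(230+p[0]*.45,130+p[1]*.4494),.042)[:2]-o for p in((164,196),(222,214))]; print([(a@u,a@v) for a in w])
a,b=cv2.imread("pics/top0.png"),t
print(manip.sense()['force'],manip.sense()['t'])
E
```

```text
-0.015 [(14, 3), (16, 4), (18, 3), (20, 4), (22, 4), (24, 21), (26, 40), (28, 59), (30, 68), (32, 65), (34, 68), (36, 67), (38, 69), (40, 67), (42, 67)]
0.015 [(14, 3), (16, 4), (18, 4), (20, 4), (22, 9), (24, 21), (26, 37), (28, 60), (30, 64), (32, 63), (34, 65), (36, 65), (38, 65), (40, 65), (42, 63)]
[(np.float64(0.019135860842839667), np.float64(0.030325240869846615)), (np.float64(0.022423432617697556), np.float64(-0.02792062983566827))]
[-0.94149284  0.55723485 -0.46640847] 19.5
```

```bash
python3 -c "
from station import manip
manip.sign_off()"
```

```text
the job is handed in; nothing more can be done
```

I loaded the plate and handed the job in at about 19.5 s; sign-off gives no verdict. With the shut fingers on the thumb step, I pressed the plate and pad down, at about 16 N with the pad bottomed. I then pushed at about 25–30 N down until the stop resisted (push force about 11 N rising to 20 N), eased off and took the hand clear.

**Last checks:**
- **Plate position:** it looks flat under the leaf spring, with no visible gap at the end stop. The brightness profile puts its rear edge at fixture x of about 27 mm (expected 28). A rough reading from the picture by eye gave 19–22 mm, which disagrees. I went with the profile, the stop force and the popped-up pad.
- **Pad:** its edge rose about 10 mm in the side view, so it is up behind the plate.
- **Bystanders:** the ring, loupe, spare and clamp looked unmoved in the last picture. The driver was outside that crop; the arm never came near it.
- **Robot:** wrist force was back to about 1 N (noise level), so nothing is being touched.

I had no direct reading of the pad or leaf joints, so the leaf's lift and the exact pad height are judged from the pictures only.

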